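# Clamp a practice nail wheel in a quick-release column clamp

## Task

Clamp the practice nail wheel that lies on the column clamp's anvil: press the clamp's release lever down and, keeping it pressed, gently slide the arm down until its foot just rests on the wheel's hub, then let the lever go. Then screw the knob clockwise by about a third of a turn so that the foot holds the wheel firmly, without crushing it or shifting it, and let go. Leave the other things on the sill alone.

Things in the scene. Friction and masses are not known exactly. Their poses are not given: they have to be found in the camera images.
- clamp: Fixed aluminium column clamp. Base plate 270 x 110 mm, 18 mm thick, origin at its underside on the column axis. A 20 mm square steel column stands at the origin and reaches 223 mm above the sill. +x of this frame points from the column to the spindle and anvil, 95 mm away; -x points to the lever paddle. z up.
- anvil (a point): Centre of the top face of the round steel anvil (54 mm across), 30 mm above the sill, on which the wheel lies. Exactly below the spindle and knob.
- jaw: Sliding aluminium arm of the clamp (30 mm high, about 185 mm long) on the column, carrying lever, knob, spindle and foot. Origin at its underside on the column axis, axes as the clamp's. It slides only straight up and down, only while the lever is pressed (else a clutch locks it). With the lever down it slides under a push of about 7 N and stays where it is left.
- spindle_exit (a point): Point on the arm's underside where the vertical steel spindle comes out. On it hangs a round rubber foot, 26 mm across. Its underside is 14 to 29 mm below this point at the start, depending on how far the screw is wound; this is not measured, so feel for the contact. It starts 25 to 75 mm above the hub. The foot is sprung: it gives 1 mm per 12 N.
- lever (a joint): Quick-release lever, angle in rad: 0 when up (clutch locked), 0.14 when pressed fully down (clutch free; free already from about 0.08). A spring returns it; about 4 N on the paddle start it and 5 N hold it fully down.
- lever_pad (a point): Centre of the top face of the lever's square steel paddle (36 x 36 mm, 6 mm thick), 95 mm from the column axis on the clamp's -x side, 38 mm above the arm's underside when up. Press straight down on it with closed fingers; it tips down about 11 mm (its hinge is beside the column) and then the arm follows the push downward. Nothing is below it but the base plate.
- knob_grip (a point): Centre of the knob's black wing bar, 48 mm long (along this frame's x), 14 wide (y), 24 high, above the spindle, 50 mm above the arm's underside. Starts at any angle; turns about the vertical, stays at its height on the arm. Each rad clockwise (from above) drives the foot down 1.2 mm: about 14 N more on the wheel once they touch. Takes 0.1 to 0.2 N m, does not spring back, has turns to spare.
- wheel: Loose practice nail wheel lying flat on the anvil: white plastic disc 72 mm across with twelve clear nail tips out to 60 mm radius and a raised round hub 36 mm across in the middle. Origin at the centre of its underside; the hub's flat top is 16 mm above it. The hub is within 5 mm of the spindle axis.
- file: Bystander: frosted glass file 130 x 12 x 4 mm, on the clamp's +y side.
- buffer: Bystander: wooden buffer block 95 x 26 x 26 mm, on the clamp's -y side.
- tin: Bystander: round aluminium tin with screw lid, 51 mm across, 28 mm high, on the clamp's -y side.
- polish: Bystander: small bottle 70 mm high in the blue tray.
- brush: Bystander: small wooden brush lying in the blue tray.
Mind the look-alikes: they are no part of the job. Of the things that look like the wheel, the largest one is meant.

How it is judged:
On the way, in this order (a step that is already met when the one before it is completed fails the run):
1. the release lever is pressed down (value of joint lever above 0.1 rad), for 0.05 s.
2. the foot rests on the wheel's hub with the lever let go (contact force between jaw and wheel above 0.5 N and value of joint lever below 0.04 rad), for 0.2 s.
3. the screw presses the foot firmly on the hub (contact force between jaw and wheel above 20 N and value of joint lever below 0.04 rad), for 0.2 s.
At the end, for the whole second after the job is handed in: The lever is up (under 0.04 rad), the foot presses on the wheel's hub with 20 to 65 N, and the wheel lies at rest on the anvil with its centre within 10 mm of the anvil's centre (all of step 3 and contact force between jaw and wheel below 65 N and horizontal distance between wheel and anvil below 0.01 m and linear speed of wheel below 0.01 m/s); the robot touches nothing.
It fails at once if while the lever is pressed, the arm is pushed on the wheel with more than 20 N (contact force between jaw and wheel above 20 N and value of joint lever above 0.04 rad).
It fails at once if the wheel is crushed: more than 65 N between foot and wheel (contact force between jaw and wheel above 65 N).
It fails at once if the wheel is shifted by more than 8 mm (distance of wheel from where it was at the start of the episode above 0.008 m).
It fails at once if a bystander (file, buffer, tin, bottle, brush) is moved by more than 20 mm (distance of any of file, buffer, tin, polish, brush from where it was at the start of the episode above 0.02 m).
It also fails if it takes over 72 s, if anything falls off the work surface, if the arm or the gripper's body presses on something with over 40 N, if the wrist force passes 120 N, or if a joint passes its speed limit or range.

## Robot

A 6-joint arm with a two-finger parallel gripper is mounted at the origin on the work surface. World frame = base frame: x ahead of the robot, y to its left, z up, the work surface at z = 0. Lengths are in m, angles in rad, forces in N, time in s.
With the tool pointing down it reaches from about 0.25 to 0.725 m from the base axis. Payload 4 kg.
Tool frame: the origin (TCP) lies midway between the tips of the shut fingers; the grasp point (between the pads) lies 19 mm behind it (bot.grip_point_offset is the distance from the TCP to the grasp point, in m); z points along the fingers, y is the line along which they close (so a half turn about z gives the same grasp; the last joint's range is limited). The gripper opens to 85 mm and grips with 20 to 120 N. Pads are 22 mm wide; open, the fingers measure 114 mm over their backs; the gripper's body (76 mm by 85 mm) begins 54 mm behind the grasp point. The pads swing forward as they close: fully open they stand 13 mm farther back than shut.
Start: joints at [1.339, 0.241, 0.005, 1.335, 0, 1.571], TCP at [0.115, 0.487, 0.231] pointing down, gripper open.
Joint ranges: [-2.72, 2.72], [-1.05, 1.87], [-1.09, 1.28], [-1.99, 2.15], [-1.42, 1.44], [-3.14, 3.14]. Speed limits (rad/s): [2.79, 2.79, 3.14, 3.14, 3.14, 3.14].

## Interface

Orientations are given as a unit quaternion [x, y, z, w].
In Python, from workcell import bot gives the robot as it stands.
- The arm moves only by the tool step_arm, never from a script. Its argument "targets" is text: rows parted by semicolons, each of 7 numbers parted by spaces: the opening, from -1 (shut) to 1 (fully open), so that 0 is half open, then the shift along the world's x, y, z normalised to -1 to 1, where 1 is 0.5 m, then the turn, a rotation vector about the world's x, y, z normalised to -1 to 1, where 1 is pi/4 rad. In form: gripper x y z wx wy wz; .... A call has 1 to 10 rows; each row is the pose to reach, as a shift and turn from the pose commanded when the call began; what a row does not reach only later rows make up. A row lasts 1/12 s, in which the tool goes at most 41.7 mm and 7.16 degrees, less where a joint would pass 70% of its speed; a pose out of reach is approached as far as the arm can. A call with a number of a shift or a turn outside -1 to 1 is refused whole. A call with a gripper value outside its range is refused whole. The fingers move at their own pace and stop on an object; the grip force is fixed at half the most. Time passes only in rows, so rows that repeat a pose let the fingers close. It gives the time, the measured TCP pose, the force, the opening and the grip force at its end, in the units of the state.
- bot.get_obs(): the state, without advancing time (a new reading comes with each control period).
- bot.camera(name): name is "scene" or "top" or "wrist"; returns the picture (400x640x3 uint8, red, green, blue); there is no depth.
- bot.camera_info(name): a dict with "vertical_fov" (degrees; the focal length in pixels is half the picture's height over the tangent of half this angle, whatever the lens; pixels are square), "cx", "cy" (the principal point, pixels), "pose" (4x4, takes a point from camera to world coordinates). Camera axes: x right, y up, looking along -z (the intrinsics and any distortion apply to the point x, -y, -z); pixel columns grow to the right and rows downward; lengths in m; the calibration is good to about 2 mm. A picture is of the moment at which its call begins: read the wrist's pose just before it. camera_info takes no time and is no camera call; for the wrist camera it gives the pose at the moment of the call.
- bot.job_done(): hands the job in; it is judged then, once.
The state is a dict: "clock": time; "joint_pos": joint angles; "joint_vel": joint speeds; "tau": joint torques, N m; "eef_pos": TCP position; "tool_rot": TCP orientation; "ft_force": force on the tool from outside, world axes, zero at the start; "ft_torque": the same for the moment, N m; "grip_width": finger opening in m; "grasp_force": force on a finger pad.
Only numpy, scipy, OpenCV 4.12 (cv2) and the standard library are available. Lean on these libraries where they do the work, as an engineer would, in place of code of your own. Each camera call takes 0.05 s, during which the arm holds its last target. There are 200 camera calls.

## Working session

There is one attempt and no reset: what is moved stays moved. The work goes in short steps, Python scripts to look and compute and a tool call to move; the robot and the scene stay as the last step left them, time stands still between calls to the robot, and variables do not carry over. Pictures are saved under pics/ and viewed, at most 10 in all, crops included, and the job is handed in when it is done.

Besides the shell and the picture viewer there is one more tool, called in YAML: its name, and indented under it one key for each argument. step_arm: Moves the arm, as the interface text tells. Scaled input: -1 to 1 covers 0.5 m each way for a shift and pi/4 rad each way for a turn. Its arguments: {"type":"object","properties":{"targets":{"type":"string"}},"required":["targets"]}

```bash
ls; mkdir -p pics; python3 - <<'E'
from workcell import bot
import cv2
for n in("scene","top"):
    cv2.imwrite(f"pics/{n}0.png",bot.camera(n)[:,:,::-1]);i=bot.camera_info(n);print(n,i)
o=bot.get_obs();print(o)
E
```

```text
pics
scene {'vertical_fov': 47.2924600299194, 'cx': 320.1764657290275, 'cy': 196.83363491143567, 'pose': array([[ 0.22503585, -0.66885506,  0.70851378,  1.35948356],
       [ 0.9743475 ,  0.15627916, -0.16193758,  0.00358903],
       [-0.00241316,  0.72678039,  0.68686567,  0.84441744],
       [ 0.        ,  0.        ,  0.        ,  1.        ]])}
top {'vertical_fov': 46.90557145877209, 'cx': 320.47551753947545, 'cy': 189.12384993970363, 'pose': array([[ 0.02308053,  0.98975038, -0.14093074,  0.43339661],
       [-0.99969406,  0.02159523, -0.0120597 ,  0.14846174],
       [-0.00889266,  0.14116597,  0.989946  ,  1.27952159],
       [ 0.        ,  0.        ,  0.        ,  1.        ]])}
{'clock': 0.1, 'joint_pos': array([1.33899326e+00, 2.41366296e-01, 3.81094332e-03, 1.33517034e+00,
       5.02764947e-07, 1.57081935e+00]), 'joint_vel': array([ 0.0009645 ,  0.00063418,  0.00421904,  0.00139358, -0.00067138,
       -0.00080217]), 'tau': array([ 9.58282581e-04, -3.73136687e+01,  2.53009897e+01,  1.08335190e-02,
        1.18116227e-04,  1.42544127e-05]), 'eef_pos': array([0.11473354, 0.48606485, 0.23046933]), 'tool_rot': array([ 1.15653600e-01,  9.93289139e-01, -9.58180781e-04, -1.11796476e-04]), 'ft_force': array([ 0.67816467, -0.86583734, -1.23389272]), 'ft_torque': array([ 0.03502874, -0.01676013,  0.02931625]), 'grasp_force': 0.0, 'grip_width': 0.08532474288124002}
```

View pics/scene0.png

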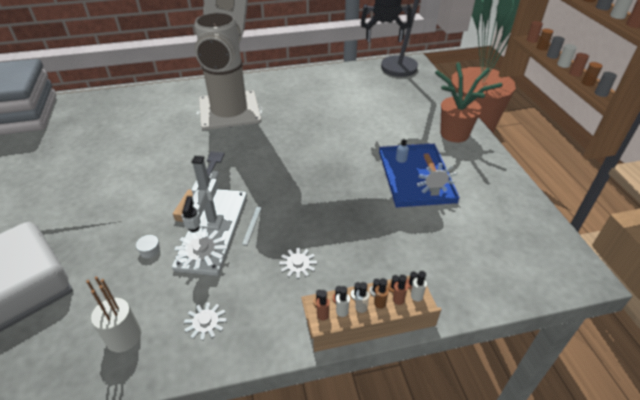

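View pics/top0.png

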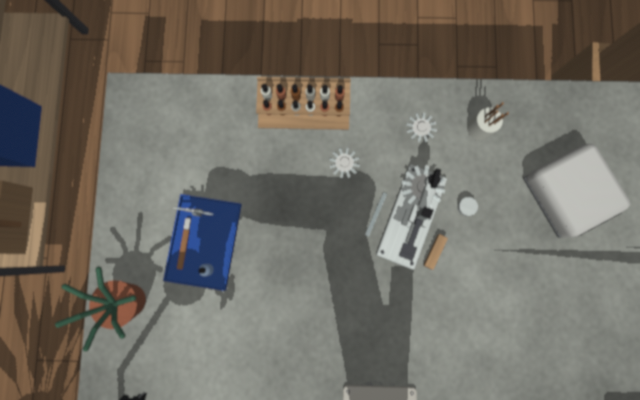

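The clamp is at scene (210,230) and top (412,220). The column top is near scene (199,160), the paddle near (215,158), the knob near (190,210). I'll crop both views for accuracy.

```bash
python3 - <<'E'
import cv2,numpy as np
a=cv2.imread("pics/scene0.png")[145:285,130:290];b=cv2.imread("pics/top0.png")[150:280,355:485]
a=cv2.resize(a,(640,560),interpolation=cv2.INTER_CUBIC)
b=cv2.resize(b,(560,560),interpolation=cv2.INTER_CUBIC)
cv2.imwrite("pics/sc.png",a);cv2.imwrite("pics/tc.png",b)
E
```

```text
(no output)
```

View pics/sc.png

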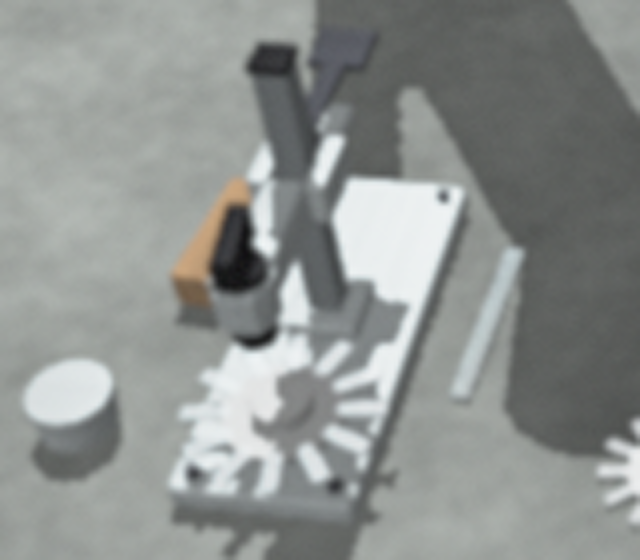

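View pics/tc.png

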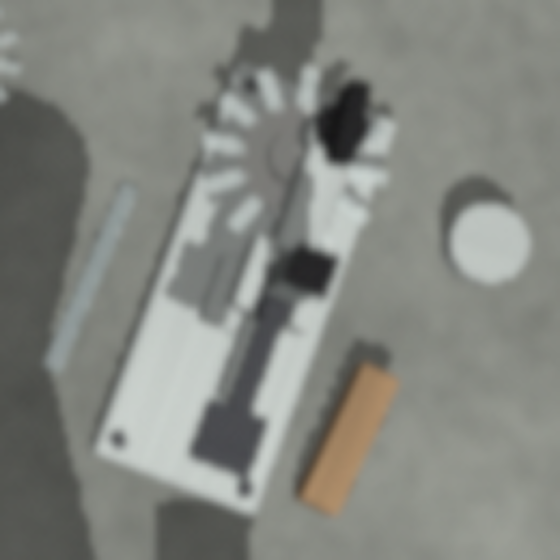

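```bash
cat >h.py <<'E'
import numpy as np
from workcell import bot
def proj(n,P,info=None):
    i=info or bot.camera_info(n);T=np.linalg.inv(i["pose"]);f=200/np.tan(np.radians(i["vertical_fov"])/2)
    p=np.atleast_2d(P)@T[:3,:3].T+T[:3,3]
    return np.c_[i["cx"]+f*p[:,0]/-p[:,2], i["cy"]+f*p[:,1]/p[:,2]]
def ray(n,uv,z,info=None):
    i=info or bot.camera_info(n);f=200/np.tan(np.radians(i["vertical_fov"])/2);T=i["pose"]
    d=T[:3,:3]@np.array([(uv[0]-i["cx"])/f,-(uv[1]-i["cy"])/f,-1]);return T[:3,3]+d*(z-T[2,3])/d[2]
E
python3 - <<'E'
from h import *
from scipy.optimize import least_squares
S=lambda u,v:(130+u/4,145+v/4)
Tp=lambda u,v:(355+u/4.308,150+v/4.308)
print('col',ray('scene',S(274,58),.223),ray('top',Tp(309,270),.223))
print('plate corners',[ray('top',Tp(*p),.018)[:2].round(3) for p in((97,450),(258,513))],ray('scene',S(467,188),.018)[:2],ray('scene',S(172,488),.018)[:2],ray('scene',S(350,492),.018)[:2])
def pts(q):
    x,y,a,h=q;R=np.array([[np.cos(a),-np.sin(a),0],[np.sin(a),np.cos(a),0],[0,0,1]])
    return np.array([[0,0,.223],[-.095,0,h+.038],[.095,0,h+.062]])@R.T+[x,y,0]
obs=np.array([S(274,58),S(344,47),S(236,228),Tp(309,270),Tp(229,435),Tp(349,118)])
f=lambda q:(np.r_[proj('scene',pts(q)),proj('top',pts(q))]-obs).ravel()
r=least_squares(f,[.45,-.05,-.3,.13]);print(r.x,r.fun.reshape(-1,2).round(1));print(pts(r.x))
E
```

```text
col [ 0.54345319 -0.08051607  0.223     ] [ 0.53457489 -0.08357589  0.223     ]
plate corners [array([0.438, 0.005]), array([ 0.401, -0.095])] [0.44421478 0.01206995] [ 0.65681429 -0.17875023] [ 0.68259258 -0.08057586]
[ 0.5365216  -0.08208815 -0.34099809  0.11540356] [[-0.8 -1.8]
 [-1.  -0.8]
 [-1.2  0.8]
 [-0.7 -0.9]
 [-1.2  0.1]
 [-1.2 -0.4]]
[[ 0.5365216  -0.08208815  0.223     ]
 [ 0.44699157 -0.05031751  0.15340356]
 [ 0.62605163 -0.1138588   0.17740356]]
```

step_arm:
  targets: "-1 0.336 -0.536 0.14 0 0 0;-1 0.336 -0.536 0.14 0 0 0;-1 0.336 -0.536 0.14 0 0 0;-1 0.336 -0.536 0.14 0 0 0;-1 0.336 -0.536 0.14 0 0 0;-1 0.336 -0.536 0.14 0 0 0;-1 0.336 -0.536 0.14 0 0 0;-1 0.336 -0.536 0.14 0 0 0;-1 0.336 -0.536 0.14 0 0 0"

```text
clock: 0.85
eef_pos: [0.2853, 0.2148, 0.3026]
tool_rot: [0.12, 0.993, -0.0, 0.002]
ft_force: [0.2, 0.2, -0.6]
grip_width: 0.0005
grasp_force: 0.0
```

```bash
python3 - <<'E'
from h import *
o=bot.get_obs();print(o['joint_pos'].round(3),o['eef_pos'],o['tool_rot'].round(3),o['grip_width'],bot.camera_info('wrist'))
E
```

```text
[ 0.647 -0.07  -0.155  1.484 -0.002  0.887] [0.2852824  0.21479683 0.30261885] [ 0.12   0.993 -0.     0.002] 0.000475660757271688 {'vertical_fov': 69.10930132447689, 'cx': 321.8314715104641, 'cy': 203.75423652436467, 'pose': array([[ 2.37101542e-01, -9.25752512e-01, -2.94559238e-01,
         2.10896963e-01],
       [ 9.71484582e-01,  2.25705191e-01,  7.26283268e-02,
         2.33448911e-01],
       [-7.52306958e-04, -3.03380046e-01,  9.52869341e-01,
         4.44567832e-01],
       [ 0.00000000e+00,  0.00000000e+00,  0.00000000e+00,
         1.00000000e+00]])}
```

step_arm:
  targets: "-1 0.23 -0.57 0 0 0 0;-1 0.23 -0.57 0 0 0 0;-1 0.23 -0.57 0 0 0 0;-1 0.23 -0.57 0 0 0 0;-1 0.23 -0.57 0 0 0 0;-1 0.23 -0.57 0 0 0 0;-1 0.23 -0.57 0 0 0 0;-1 0.23 -0.57 0 0 0 0;-1 0.23 -0.57 0 0 0 0;-1 0.23 -0.57 0 0 0 0"

```text
clock: 1.68
eef_pos: [0.3976, -0.0666, 0.3005]
tool_rot: [0.117, 0.993, 0.0, -0.001]
ft_force: [0.1, 0.4, -0.1]
grip_width: 0.0003
grasp_force: 0.0
```

```bash
python3 - <<'E'
from h import *
import cv2,pickle
i=bot.camera_info('wrist');im=bot.camera('wrist');pickle.dump((i,im),open('w1.pkl','wb'))
cv2.imwrite("pics/w1.png",im[:,:,::-1]);o=bot.get_obs();print(o['eef_pos'],o['ft_force'])
E
```

```text
[ 0.39740606 -0.06588822  0.30074601] [-0.37285608 -0.07335141  0.10108842]
```

View pics/w1.png

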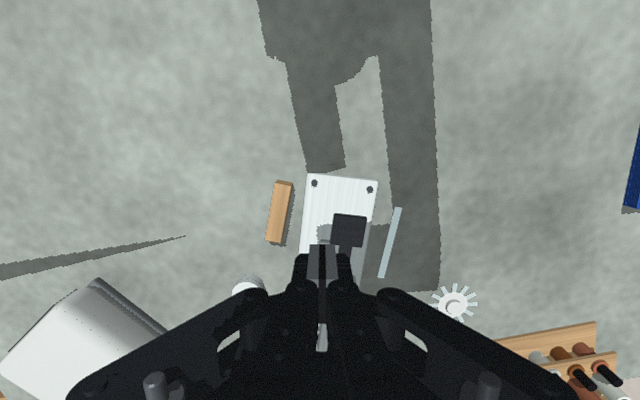

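```bash
python3 - <<'E'
from h import *
import pickle
i=pickle.load(open('w1.pkl','rb'))[0]
for z in(.143,.153,.163):
  c=[ray('wrist',p,z,i) for p in((335,213),(368,216),(364,248),(331,244))];print(z,np.mean(c,0),[np.linalg.norm(c[k]-c[k-1]).round(4) for k in range(4)])
for p in((314,183),(370,189)):print(ray('wrist',p,.018,i))
E
```

```text
0.143 [ 0.45253798 -0.04776621  0.143     ] [np.float64(0.0373), np.float64(0.0364), np.float64(0.0387), np.float64(0.0379)]
0.153 [ 0.4482461  -0.04779562  0.153     ] [np.float64(0.0361), np.float64(0.0352), np.float64(0.0374), np.float64(0.0366)]
0.163 [ 0.44395423 -0.04782503  0.163     ] [np.float64(0.0348), np.float64(0.034), np.float64(0.0361), np.float64(0.0353)]
[ 0.41857664 -0.08351364  0.018     ]
[ 0.4471285  -0.00352753  0.018     ]
```

step_arm:
  targets: "-1 0.1 0.034 0 0 0 0;-1 0.1 0.034 -0.08 0 0 0;-1 0.1 0.034 -0.16 0 0 0;-1 0.1 0.034 -0.22 0 0 0;-1 0.1 0.034 -0.25 0 0 0;-1 0.1 0.034 -0.25 0 0 0;-1 0.1 0.034 -0.25 0 0 0"

```text
clock: 2.32
eef_pos: [0.447, -0.0478, 0.1761]
tool_rot: [0.114, 0.993, 0.0, -0.001]
ft_force: [0.5, -0.8, 0.6]
grip_width: 0.0001
grasp_force: 0.0
```

step_arm:
  targets: "-1 0 0 -0.006 0 0 0;-1 0 0 -0.012 0 0 0;-1 0 0 -0.018 0 0 0;-1 0 0 -0.024 0 0 0;-1 0 0 -0.028 0 0 0;-1 0 0 -0.032 0 0 0;-1 0 0 -0.036 0 0 0;-1 0 0 -0.04 0 0 0"

```text
clock: 2.98
eef_pos: [0.4479, -0.0495, 0.1562]
tool_rot: [0.116, 0.993, 0.0, 0.0]
ft_force: [0.2, -0.3, 0.2]
grip_width: 0.0
grasp_force: 0.0
```

step_arm:
  targets: "-1 0 0 -0.003 0 0 0;-1 0 0 -0.006 0 0 0;-1 0 0 -0.009 0 0 0;-1 0 0 -0.012 0 0 0;-1 0 0 -0.012 0 0 0"

```text
clock: 3.4
eef_pos: [0.4462, -0.0489, 0.1501]
tool_rot: [0.116, 0.993, 0.0, -0.002]
ft_force: [-5.9, 2.0, 6.6]
grip_width: 0.0
grasp_force: 3.6
```

step_arm:
  targets: "-1 0 0 -0.004 0 0 0;-1 0 0 -0.008 0 0 0;-1 0 0 -0.012 0 0 0;-1 0 0 -0.016 0 0 0;-1 0 0 -0.016 0 0 0"

```text
clock: 3.82
eef_pos: [0.4463, -0.0489, 0.1421]
tool_rot: [0.116, 0.993, 0.0, -0.001]
ft_force: [-5.6, 1.3, 6.5]
grip_width: -0.0001
grasp_force: 3.5
```

step_arm:
  targets: "-1 0 0 -0.004 0 0 0;-1 0 0 -0.008 0 0 0;-1 0 0 -0.008 0 0 0"

```text
clock: 4.07
eef_pos: [0.4464, -0.0489, 0.1382]
tool_rot: [0.116, 0.993, 0.0, -0.001]
ft_force: [-5.2, 1.4, 7.2]
grip_width: 0.0002
grasp_force: 3.5
```

step_arm:
  targets: "-1 0 0 -0.004 0 0 0;-1 0 0 -0.008 0 0 0;-1 0 0 -0.008 0 0 0"

```text
clock: 4.32
eef_pos: [0.4465, -0.0489, 0.1342]
tool_rot: [0.116, 0.993, 0.0, -0.001]
ft_force: [-5.6, 1.8, 6.6]
grip_width: -0.0005
grasp_force: 3.5
```

step_arm:
  targets: "-1 0 0 -0.004 0 0 0;-1 0 0 -0.008 0 0 0;-1 0 0 -0.008 0 0 0"

```text
clock: 4.57
eef_pos: [0.4466, -0.049, 0.1302]
tool_rot: [0.116, 0.993, 0.0, -0.001]
ft_force: [-5.3, 1.3, 6.7]
grip_width: -0.0
grasp_force: 3.5
```

```bash
python3 - <<'E'
from h import *
import cv2
u=np.array([130+257/4,145+346/4])
for z in np.arange(.07,.11,.005): print(z.round(3),(proj('scene',[.639,-.112,z])-u).round(2))
im=bot.camera('scene')[:,:,::-1][145:285,130:290];cv2.imwrite('pics/s2.png',cv2.resize(im,(640,560),interpolation=cv2.INTER_CUBIC))
E
```

```text
0.07 [[4.16 9.51]]
0.075 [[3.74 8.03]]
0.08 [[3.33 6.54]]
0.085 [[2.91 5.04]]
0.09 [[2.48 3.53]]
0.095 [[2.05 2.01]]
0.1 [[1.63 0.49]]
0.105 [[ 1.19 -1.05]]
```

View pics/s2.png

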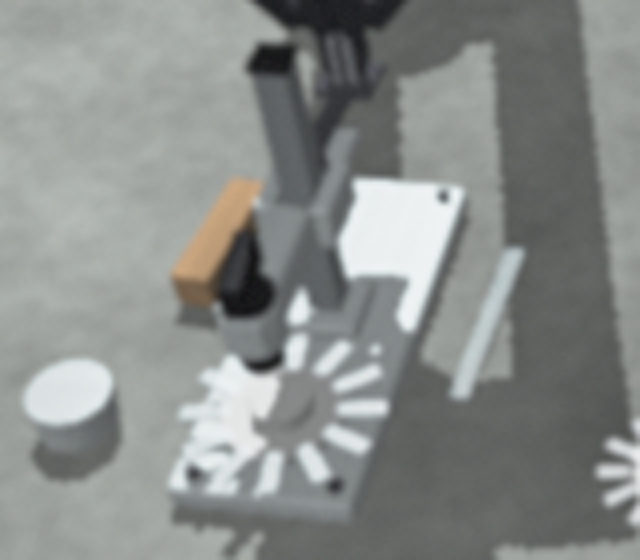

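The jaw has slid down with the push. The foot's lower edge is now near crop (264,370), so its underside is at about z = 0.083, roughly 37 mm above the hub. I'll slide 20 mm, then feel for contact.

step_arm:
  targets: "-1 0 0 -0.005 0 0 0;-1 0 0 -0.01 0 0 0;-1 0 0 -0.015 0 0 0;-1 0 0 -0.02 0 0 0;-1 0 0 -0.025 0 0 0;-1 0 0 -0.03 0 0 0;-1 0 0 -0.035 0 0 0;-1 0 0 -0.04 0 0 0;-1 0 0 -0.04 0 0 0"

```text
clock: 5.37
eef_pos: [0.4467, -0.049, 0.1101]
tool_rot: [0.116, 0.993, 0.0, -0.001]
ft_force: [-4.0, 1.2, 6.5]
grip_width: 0.0001
grasp_force: 3.4
```

step_arm:
  targets: "-1 0 0 -0.004 0 0 0;-1 0 0 -0.008 0 0 0;-1 0 0 -0.008 0 0 0"

```text
clock: 5.62
eef_pos: [0.4467, -0.049, 0.1062]
tool_rot: [0.116, 0.993, 0.0, -0.001]
ft_force: [-4.3, 0.7, 6.6]
grip_width: 0.0004
grasp_force: 3.4
```

step_arm:
  targets: "-1 0 0 -0.004 0 0 0;-1 0 0 -0.008 0 0 0;-1 0 0 -0.008 0 0 0"

```text
clock: 5.87
eef_pos: [0.4467, -0.049, 0.1022]
tool_rot: [0.116, 0.993, 0.0, -0.001]
ft_force: [-4.3, 0.5, 6.8]
grip_width: -0.0
grasp_force: 3.4
```

step_arm:
  targets: "-1 0 0 -0.0015 0 0 0;-1 0 0 -0.0025 0 0 0;-1 0 0 -0.0025 0 0 0"

```text
clock: 6.12
eef_pos: [0.4467, -0.049, 0.1012]
tool_rot: [0.116, 0.993, 0.0, -0.001]
ft_force: [-5.2, 0.8, 6.1]
grip_width: -0.0002
grasp_force: 3.5
```

step_arm:
  targets: "-1 0 0 -0.0015 0 0 0;-1 0 0 -0.0025 0 0 0;-1 0 0 -0.0025 0 0 0"

```text
clock: 6.37
eef_pos: [0.4467, -0.049, 0.0999]
tool_rot: [0.116, 0.993, 0.0, -0.001]
ft_force: [-5.4, 1.7, 7.1]
grip_width: 0.0002
grasp_force: 3.5
```

step_arm:
  targets: "-1 0 0 -0.0015 0 0 0;-1 0 0 -0.0025 0 0 0;-1 0 0 -0.0025 0 0 0"

```text
clock: 6.62
eef_pos: [0.4467, -0.049, 0.0987]
tool_rot: [0.116, 0.993, 0.0, -0.001]
ft_force: [-4.1, 1.9, 6.7]
grip_width: 0.0005
grasp_force: 3.5
```

step_arm:
  targets: "-1 0 0 -0.0015 0 0 0;-1 0 0 -0.0025 0 0 0;-1 0 0 -0.0025 0 0 0"

```text
clock: 6.87
eef_pos: [0.4467, -0.049, 0.0974]
tool_rot: [0.116, 0.993, 0.0, -0.001]
ft_force: [-4.7, 1.5, 6.8]
grip_width: 0.0
grasp_force: 3.5
```

step_arm:
  targets: "-1 0 0 -0.0015 0 0 0;-1 0 0 -0.0025 0 0 0;-1 0 0 -0.0025 0 0 0"

```text
clock: 7.12
eef_pos: [0.4467, -0.049, 0.0962]
tool_rot: [0.116, 0.993, 0.0, -0.001]
ft_force: [-4.8, 1.3, 6.0]
grip_width: 0.0001
grasp_force: 3.5
```

step_arm:
  targets: "-1 0 0 -0.0015 0 0 0;-1 0 0 -0.0025 0 0 0;-1 0 0 -0.0025 0 0 0"

```text
clock: 7.37
eef_pos: [0.4463, -0.0488, 0.0948]
tool_rot: [0.116, 0.993, 0.0, -0.001]
ft_force: [-5.6, 2.0, 7.2]
grip_width: 0.0002
grasp_force: 3.7
```

step_arm:
  targets: "-1 0 0 -0.001 0 0 0;-1 0 0 -0.0012 0 0 0;-1 0 0 -0.0012 0 0 0"

```text
clock: 7.62
eef_pos: [0.4462, -0.0488, 0.0942]
tool_rot: [0.116, 0.993, 0.0, -0.002]
ft_force: [-5.4, 1.9, 7.1]
grip_width: 0.0002
grasp_force: 3.8
```

step_arm:
  targets: "-1 0 0 -0.001 0 0 0;-1 0 0 -0.0016 0 0 0;-1 0 0 -0.0016 0 0 0"

```text
clock: 7.87
eef_pos: [0.4459, -0.0487, 0.0933]
tool_rot: [0.115, 0.993, 0.0, -0.002]
ft_force: [-5.7, 2.6, 6.8]
grip_width: 0.0003
grasp_force: 4.0
```

step_arm:
  targets: "-1 0 0 -0.001 0 0 0;-1 0 0 -0.0016 0 0 0;-1 0 0 -0.0016 0 0 0"

```text
clock: 8.12
eef_pos: [0.4457, -0.0486, 0.0924]
tool_rot: [0.115, 0.993, 0.001, -0.002]
ft_force: [-6.6, 3.1, 6.9]
grip_width: -0.0002
grasp_force: 4.1
```

```bash
python3 - <<'E'
from h import *
import cv2
im=bot.camera('scene')[:,:,::-1][145:265,150:270];cv2.imwrite('pics/s3.png',cv2.resize(im,(600,600),interpolation=cv2.INTER_CUBIC))
E
```

```text
(no output)
```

View pics/s3.png

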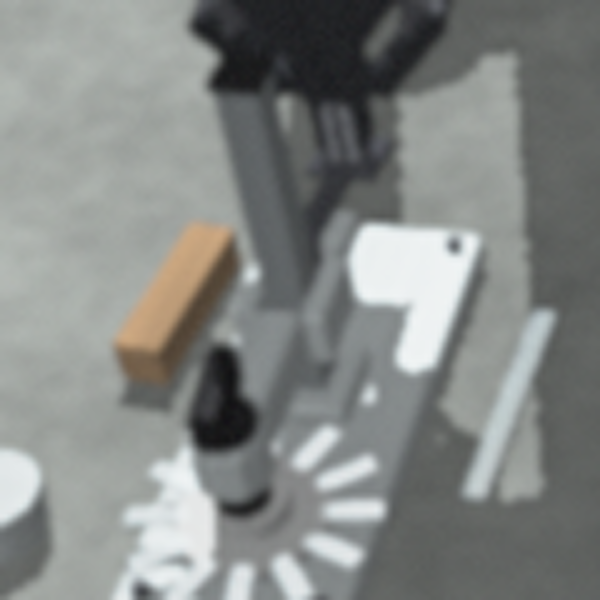

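The foot's lower edge is at crop (245,515), so z ≈ 0.048: it's at the hub. The sideways-force pattern matches the paddle tipping further. I'll continue in small steps.

step_arm:
  targets: "-1 0 0 -0.001 0 0 0;-1 0 0 -0.0016 0 0 0;-1 0 0 -0.0016 0 0 0"

```text
clock: 8.42
eef_pos: [0.4455, -0.0485, 0.0916]
tool_rot: [0.115, 0.993, 0.001, -0.002]
ft_force: [-6.6, 2.5, 7.8]
grip_width: -0.0
grasp_force: 4.2
```

step_arm:
  targets: "-1 0 0 -0.001 0 0 0;-1 0 0 -0.0016 0 0 0;-1 0 0 -0.0016 0 0 0"

```text
clock: 8.67
eef_pos: [0.4455, -0.0486, 0.0911]
tool_rot: [0.115, 0.993, 0.001, -0.002]
ft_force: [-7.3, 3.2, 9.7]
grip_width: 0.0001
grasp_force: 5.4
```

step_arm:
  targets: "-1 0 0 -0.0008 0 0 0;-1 0 0 -0.0008 0 0 0;-1 0 0 -0.0008 0 0 0"

```text
clock: 8.92
eef_pos: [0.4455, -0.0485, 0.0909]
tool_rot: [0.115, 0.993, 0.001, -0.002]
ft_force: [-8.5, 2.4, 11.3]
grip_width: -0.0001
grasp_force: 6.1
```

step_arm:
  targets: "-1 0 0 0.02 0 0 0;-1 0 0 0.06 0 0 0;-1 0 0 0.14 0 0 0;-1 0 0 0.22 0 0 0;-1 0 0 0.3 0 0 0;-1 0 0 0.38 0 0 0;-1 0 0 0.42 0 0 0"

```text
clock: 9.5
eef_pos: [0.4498, -0.0497, 0.3058]
tool_rot: [0.116, 0.993, -0.0, 0.004]
ft_force: [0.1, -0.6, -0.1]
grip_width: -0.0001
grasp_force: 0.0
```

step_arm:
  targets: "-1 0.08 -0.028 0 0 0 0;-1 0.16 -0.056 0 0 0 0;-1 0.24 -0.084 0 0 0 0;-1 0.32 -0.112 0 0 0 0;-1 0.4 -0.14 0 0 0 0;-1 0.43 -0.15 0 0 0 0;-1 0.43 -0.15 0 0 0 0;-1 0.43 -0.15 0 0 0 0;-1 0.43 -0.15 0 0 0 0"

```text
clock: 10.25
eef_pos: [0.6625, -0.1242, 0.3002]
tool_rot: [0.116, 0.993, 0.0, -0.0]
ft_force: [-0.5, 0.3, 0.5]
grip_width: 0.0001
grasp_force: 0.0
```

```bash
python3 - <<'E'
from h import *
import cv2,pickle
i=bot.camera_info('wrist');im=bot.camera('wrist');pickle.dump((i,im),open('w2.pkl','wb'))
c=proj('wrist',[.626,-.114,.128],i)[0];print(c,bot.get_obs()['eef_pos'],bot.get_obs()['joint_pos'])
x,y=int(c[0])-70,max(0,int(c[1])-70);print(x,y)
cv2.imwrite("pics/w2.png",cv2.resize(im[y:y+140,x:x+140,::-1],(560,560),interpolation=cv2.INTER_CUBIC))
E
```

```text
[323.15552701 149.96411747] [ 0.66219649 -0.12407732  0.30120086] [-1.85230567e-01  6.22105496e-01  7.67231325e-01  1.71561932e+00
  1.31500741e-05  4.63431273e-02]
253 79
```

View pics/w2.png

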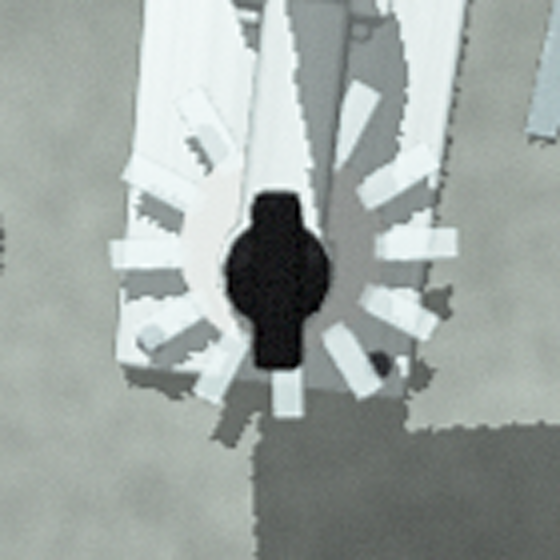

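```bash
python3 - <<'E'
from h import *
import pickle
i=pickle.load(open('w2.pkl','rb'))[0]
e=bot.get_obs();print(e['eef_pos'],e['joint_pos'].round(3))
for z in(.120,.126,.132):
  a,b=[ray('wrist',(253+p[0]/4+.0,79+p[1]/4),z,i) for p in((276,192),(278,369))];print(z,(a+b)/2,np.linalg.norm(a-b),np.arctan2(*(b-a)[1::-1]))
E
```

```text
[ 0.66219649 -0.12407732  0.30120086] [-0.185  0.622  0.767  1.716  0.     0.046]
0.12 [ 0.62636763 -0.11507524  0.12      ] 0.04815255328794269 -0.21947395139965434
0.126 [ 0.62566292 -0.11491157  0.126     ] 0.047256568942990976 -0.21947395139965448
0.132 [ 0.62495821 -0.11474791  0.132     ] 0.04636058459803926 -0.21947395139965428
```

step_arm:
  targets: "0 -0.073 0.018 -0.04 0 0 0;0 -0.073 0.018 -0.12 0 0 0;0 -0.073 0.018 -0.2 0 0 0;0 -0.073 0.018 -0.26 0 0 0;0 -0.073 0.018 -0.3 0 0 0;0 -0.073 0.018 -0.3 0 0 0;0 -0.073 0.018 -0.3 0 0 0;0 -0.073 0.018 -0.3 0 0 0"

```text
clock: 10.97
eef_pos: [0.6272, -0.1153, 0.1537]
tool_rot: [0.116, 0.993, -0.0, 0.002]
ft_force: [-0.0, 0.5, 1.0]
grip_width: 0.0427
grasp_force: 0.0
```

step_arm:
  targets: "0 0 0 -0.015 0 0 0;0 0 0 -0.03 0 0 0;0 0 0 -0.045 0 0 0;0 0 0 -0.06 0 0 0;0 0 0 -0.07 0 0 0;0 0 0 -0.08 0 0 0;0 0 0 -0.084 0 0 0;0 0 0 -0.084 0 0 0;0 0 0 -0.084 0 0 0"

```text
clock: 11.72
eef_pos: [0.6264, -0.1154, 0.1085]
tool_rot: [0.116, 0.993, -0.0, -0.0]
ft_force: [1.1, -0.1, -0.3]
grip_width: 0.0428
grasp_force: 0.0
```

No contact. Now close on the bar.

step_arm:
  targets: "-1 0 0 0 0 0 0;-1 0 0 0 0 0 0;-1 0 0 0 0 0 0;-1 0 0 0 0 0 0;-1 0 0 0 0 0 0;-1 0 0 0 0 0 0;-1 0 0 0 0 0 0"

```text
clock: 12.3
eef_pos: [0.6267, -0.1157, 0.1093]
tool_rot: [0.116, 0.993, -0.0, 0.001]
ft_force: [-1.7, -2.0, 4.0]
grip_width: 0.0124
grasp_force: 60.3
```

step_arm:
  targets: "-1 0 0 0 0 0 -0.1;-1 0 0 0 0 0 -0.2;-1 0 0 0 0 0 -0.3;-1 0 0 0 0 0 -0.4;-1 0 0 0 0 0 -0.5;-1 0 0 0 0 0 -0.6;-1 0 0 0 0 0 -0.7;-1 0 0 0 0 0 -0.8;-1 0 0 0 0 0 -0.9;-1 0 0 0 0 0 -0.95"

```text
clock: 13.13
eef_pos: [0.6262, -0.1165, 0.1093]
tool_rot: [0.471, 0.882, -0.001, 0.001]
ft_force: [-2.5, -3.3, 4.1]
grip_width: 0.0126
grasp_force: 60.4
```

```bash
python3 - <<'E'
from h import *
o=bot.get_obs();print({k:np.round(o[k],3) for k in('joint_pos','ft_force','ft_torque','grip_width','grasp_force')})
E
```

```text
{'joint_pos': array([-0.183,  0.581,  0.198,  1.187, -0.002,  0.799]), 'ft_force': array([-2.512, -3.269,  4.117]), 'ft_torque': array([-0.656,  0.501,  0.107]), 'grip_width': np.float64(0.013), 'grasp_force': np.float64(60.441)}
```

step_arm:
  targets: "-1 0 0 0 0 0 -0.1;-1 0 0 0 0 0 -0.2;-1 0 0 0 0 0 -0.3;-1 0 0 0 0 0 -0.4;-1 0 0 0 0 0 -0.5;-1 0 0 0 0 0 -0.6;-1 0 0 0 0 0 -0.7;-1 0 0 0 0 0 -0.8;-1 0 0 0 0 0 -0.9;-1 0 0 0 0 0 -0.95"

```text
clock: 13.97
eef_pos: [0.6252, -0.1167, 0.1094]
tool_rot: [0.761, 0.649, -0.001, 0.0]
ft_force: [-5.5, -3.4, 6.8]
grip_width: 0.0128
grasp_force: 60.7
```

step_arm:
  targets: "-1 0 0 0 0 0 -0.1;-1 0 0 0 0 0 -0.2;-1 0 0 0 0 0 -0.3;-1 0 0 0 0 0 -0.4;-1 0 0 0 0 0 -0.5;-1 0 0 0 0 0 -0.6;-1 0 0 0 0 0 -0.7;-1 0 0 0 0 0 -0.8;-1 0 0 0 0 0 -0.9;-1 0 0 0 0 0 -0.9"

```text
clock: 14.8
eef_pos: [0.6244, -0.1163, 0.1095]
tool_rot: [0.938, 0.346, -0.002, 0.0]
ft_force: [-7.2, -2.4, 9.8]
grip_width: 0.0123
grasp_force: 60.9
```

```bash
python3 - <<'E'
from h import *
o=bot.get_obs();print({k:np.round(o[k],3) for k in('joint_pos','ft_force','ft_torque','grip_width','grasp_force')})
E
```

```text
{'joint_pos': array([-1.830e-01,  5.800e-01,  1.970e-01,  1.190e+00, -2.000e-03,
        2.252e+00]), 'ft_force': array([-7.205, -2.43 ,  9.788]), 'ft_torque': array([-0.53 ,  1.443, -0.073]), 'grip_width': np.float64(0.012), 'grasp_force': np.float64(60.915)}
```

step_arm:
  targets: "0 0 0 0 0 0 0;0 0 0 0 0 0 0;0 0 0 0 0 0 0;0 0 0 0 0 0 0;0 0 0 0 0 0 0;0 0 0 0 0 0 0"

```text
clock: 15.3
eef_pos: [0.6264, -0.1152, 0.1083]
tool_rot: [0.937, 0.348, -0.0, -0.0]
ft_force: [-0.2, 0.7, -0.5]
grip_width: 0.0428
grasp_force: 0.0
```

step_arm:
  targets: "0 0 0 0.02 0 0 0;0 0 0 0.06 0 0 0;0 0 0 0.14 0 0 0;0 0 0 0.22 0 0 0;0 0 0 0.3 0 0 0;0 0 0 0.36 0 0 0;0 0 0 0.36 0 0 0"

```text
clock: 15.88
eef_pos: [0.6291, -0.1158, 0.2984]
tool_rot: [0.937, 0.348, 0.007, 0.004]
ft_force: [0.5, -0.6, 0.9]
grip_width: 0.0427
grasp_force: 0.0
```

step_arm:
  targets: "0 0.04 -0.03 0 0 0 0;0 0.07 -0.02 0 0 0 0;0 0.07 -0.02 0 0 0 0"

```text
clock: 16.13
eef_pos: [0.663, -0.1252, 0.2879]
tool_rot: [0.937, 0.348, 0.0, -0.0]
ft_force: [-0.8, 0.0, -0.2]
grip_width: 0.0428
grasp_force: 0.0
```

```bash
python3 - <<'E'
from h import *
import cv2
o=bot.get_obs();print(o['eef_pos'],o['ft_force'])
i=bot.camera_info('wrist');im=bot.camera('wrist');c=proj('wrist',[.626,-.115,.126],i)[0];print(c)
sc=bot.camera('scene')[145:285,130:290]
a=cv2.resize(im,(480,300));b=cv2.resize(sc,(640,560))[:,:,:]
out=np.zeros((300,800,3),np.uint8);out[:,:480]=a;out[:280,480:]=cv2.resize(sc,(320,280))
cv2.imwrite("pics/end.png",out[:,:,::-1])
E
```

```text
[ 0.66299073 -0.12515037  0.28785426] [-0.80629948  0.01884935 -0.17766651]
[292.5125485  206.51576403]
```

View pics/end.png

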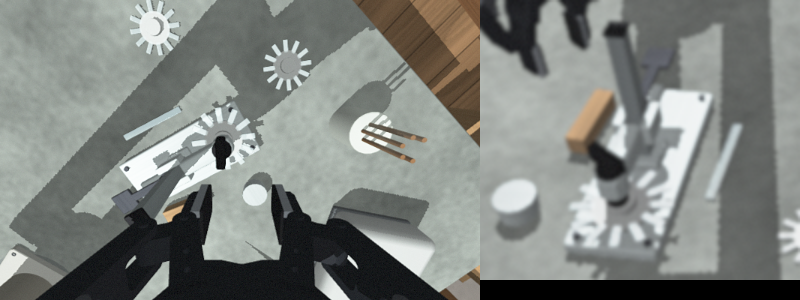

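The knob followed the turn: the bar sits at (221,152) in the wrist view, aligned with the tool's x axis. The wheel and bystanders look unmoved and the robot is clear, so I'm handing in.

```bash
python3 -c "
from workcell import bot
print(bot.job_done())"
```

```text
the job is handed in; nothing more can be done
None
```

I handed the job in at about 16 s, with no verdict returned: the foot was lowered onto the hub, the lever let go, and the knob turned 2.2 rad clockwise. I estimate about 35 N on the hub; that force can't be measured directly. In the last picture the wheel and bystanders looked unmoved and the robot was clear.

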